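# Load the keyed litho stone on the proofing bed

### The arm

A 6-joint arm with a two-finger parallel gripper is mounted at the origin on the work surface. World frame = base frame: x ahead of the robot, y to its left, z up, the work surface at z = 0. Lengths are in m, angles in rad, forces in N, time in s.
With the tool pointing down it reaches from about 0.35 to 0.775 m from the base axis. Payload 7.3 kg.
Tool frame: the origin (TCP) lies midway between the tips of the shut fingers; the grasp point (between the pads) lies 19 mm behind it; z points along the fingers, y is the line along which they close (so a half turn about z gives the same grasp; the last joint's range is limited). The gripper opens to 92 mm and grips with 3 to 60 N. Pads are 19 mm wide; open, the fingers measure 130 mm over their backs; the gripper's body (75 mm by 190 mm) begins 47 mm behind the grasp point.
Start: joints at [1.199, 0.342, 1.524, -0, 1.275, -0.146], TCP at [0.118, 0.512, 0.227] pointing down, gripper open.
Joint ranges: [-2.53, 2.53], [-0.77, 2.02], [0.04, 2.7], [-1, 4.14], [0.28, 2.66], [-3.11, 3.11]. Speed limits (rad/s): [2.57, 2.57, 3.14, 3.14, 3.14, 3.14].

### API

Orientations are given as [roll, pitch, yaw] about the fixed x, y, z axes, in that order (R = Rz(yaw) Ry(pitch) Rx(roll)).
In Python, from cell import monitor, vision, workorder gives the robot as it stands.
- The arm moves only by the tool move_arm, never from a script. Its argument "rows" is a list of rows, each a list of 5 numbers: the shift along the world's x, y, z in mm, then the turn about the world's z in rad, then the closure, from -1 (fully open) to 1 (shut). A call has 1 to 12 rows; each row shifts and turns the commanded pose from where the row before left it; what a row does not reach is not made up. A row lasts 1/10 s, in which the tool goes at most 50 mm and 8.59 degrees, less where a joint would pass 70% of its speed; a pose out of reach is approached as far as the arm can. A call is refused whole if a number of a shift passes 50 or a number of a turn 0.15, either way. A call with a gripper value outside its range is refused whole. The fingers move at their own pace and stop on an object; "newtons" is the grip in N (left out, the last holds). Time passes only in rows, so rows that do not move let the fingers close. It gives the time, the measured TCP pose, the force, the opening and the grip force at its end, in the units of the state.
- monitor.observe(): the state, without advancing time (a new reading comes with each control period).
- vision.read_camera(name): name is "side" or "top" or "wrist"; returns the picture (420x560x3 uint8, red, green, blue); there is no depth.
- vision.get_calibration(name): a dict with "K" (3x3 intrinsics, pixels), "T" (4x4, takes a point from camera to world coordinates); the wrist camera has in their place "mount" (4x4, takes a point from camera to tool coordinates, whose origin is the TCP and whose axes are the flange's). Camera axes: x right, y up, looking along -z (the intrinsics and any distortion apply to the point x, -y, -z); pixel columns grow to the right and rows downward; lengths in m; the calibration is good to about 2 mm. The wrist camera is an equidistant fisheye: a pixel r from the principal point sees the ray r / f radians off the axis. A picture is of the moment at which its call begins: read the wrist's pose just before it. get_calibration takes no time and is no camera call.
- workorder.hand_in(): hands the job in; it is judged then, once.
The state is a dict: "time": time; "qpos": joint angles; "qvel": joint speeds; "joint_efforts": joint torques, N m; "tool_pos": TCP position; "tool_rot": TCP orientation; "contact_force": force on the tool from outside, world axes, zero at the start; "torque": the same for the moment, N m; "opening": finger opening in m; "grip_force": force on a finger pad.
Only numpy, scipy, OpenCV 4.12 (cv2) and the standard library are available. Lean on these libraries where they do the work, as an engineer would, in place of code of your own. Each camera call takes 0.05 s, during which the arm holds its last target. There are 200 camera calls.

### The job

Load the small cream stone with the cut-off corner (the one with the black sun drawing) into the registration bed: turn it so that its cut corner faces the bed's red corner block, set it down between the four corner stops until it lies flat and fully down on the bed plate, and let go. Put it down, do not drop it, and leave the other two small stones where they are.

Things in the scene. Friction and masses are not known exactly. Their poses are not given: they have to be found in the camera images.
- stone_centre (a point): Centre of the stone to load: cream slab 120 (x) by 56 (y) by 45 mm (z) high, black sun (disc with rays) drawn on top; 0.5 to 0.85 kg, lying flat on the table, drawing up. x along its length, z up. Its +x +y corner is cut off at 45 degrees, 36 mm along each side; the other three are square. Grip it across the 56 mm width at mid-length.
- bed_pocket (a point): Pocket centre on the top face of the bed's fixed aluminium plate (200 by 130 by 10 mm). Four corner stops 14 mm high bound the pocket, 136 (x) by 76 mm (y), z up; three dark, the one at +x +y red, with a triangle block 44 mm along each side filling the corner: the stone fits only with its axes along these, 7 mm play all round. No wall at mid long sides, x -50 to +24 mm: room for fingers.
- plain_stone_centre (a point): Centre (half-way up) of another cream stone of the same size, 120 by 56 by 45 mm, with four square corners and three black bars drawn on it. A bystander: leave it alone.
- grey_stone_centre (a point): Centre (half-way up) of a dark grey stone of the same size, also with a cut corner, with a black ring drawn on it. A bystander: leave it alone.
Things that resemble listed ones, but are neither listed nor needed, are in the scene too. Leave any purple look-alike of the part that bears stone_centre alone. Leave any pink look-alike of the part that bears bed_pocket alone.

How it is judged:
At the end, for the whole second after the job is handed in: The cream cut-corner stone rests flat (within 3 degrees) and fully down on the bed plate (within 4 mm) in the pocket, within 14 mm of its centre along each pocket axis and 12 degrees of its direction, cut corner at the red block (it goes down no other way) (x of stone_centre in the frame of bed_pocket between -0.014 and 0.014 m and y of stone_centre in the frame of bed_pocket between -0.014 and 0.014 m and z of stone_centre in the frame of bed_pocket between 0.018 and 0.0265 m and angle between stone_centre's own z axis and vertical below 0.06 rad and angle between the x axis of stone_centre and the x axis of bed_pocket, either way round below 0.22 rad and linear speed of stone below 0.02 m/s); the robot touches nothing.
It fails at once if one of the other two small stones is moved more than 25 mm (distance of any of plain_stone_centre, grey_stone_centre from where it was at the start of the episode above 0.025 m).
It fails at once if the stone is dropped: it falls freely (nothing touching it, faster than 0.3 m/s) with its centre more than 70 mm above the table (height (world z) of stone_centre above 0.07 m and linear speed of stone above 0.3 m/s and contact force between stone and anything else below 0.05 N).
It also fails if it takes over 43 s, if anything falls off the work surface, if the arm or the gripper's body presses on something with over 40 N, if the wrist force passes 120 N, or if a joint passes its speed limit or range.

## Working session

There is one attempt and no reset: what is moved stays moved. The work goes in short steps, Python scripts to look and compute and a tool call to move; the robot and the scene stay as the last step left them, time stands still between calls to the robot, and variables do not carry over. Pictures are saved under pics/ and viewed, at most 10 in all, crops included, and the job is handed in when it is done.

Besides the shell and the picture viewer there is one more tool, called after "Emit:" as a command line: name --pt "numbers of a row" for each row, then --argument value for the rest. move_arm: Moves the arm, as the interface text tells. Its arguments: {"type":"object","properties":{"rows":{"type":"array","items":{"type":"array","items":{"type":"number"}}},"newtons":{"type":"number"}},"required":["rows"]}

```bash
mkdir -p pics; python3 - <<'E'
from cell import monitor, vision
import cv2
for n in("top","side"):
    cv2.imwrite(f"pics/{n}0.png",vision.read_camera(n)[:,:,::-1]); c=vision.get_calibration(n); print(n,c)
s=monitor.observe();print(s)
E
```

```text
top {'K': array([[507.77365022,   0.        , 281.67726886],
       [  0.        , 507.77365022, 215.33963256],
       [  0.        ,   0.        ,   1.        ]]), 'T': array([[ 0.02387235,  0.98758463, -0.15526337,  0.29331102],
       [-0.99966016,  0.02520831,  0.00664098,  0.06529581],
       [ 0.01047246,  0.15505207,  0.98785079,  1.22308713],
       [ 0.        ,  0.        ,  0.        ,  1.        ]])}
side {'K': array([[458.89122837,   0.        , 281.95821985],
       [  0.        , 458.89122837, 210.75331799],
       [  0.        ,   0.        ,   1.        ]]), 'T': array([[ 0.79423839,  0.30689437, -0.5244056 , -0.04073464],
       [-0.60753802,  0.41405129, -0.67783411, -0.61712986],
       [ 0.00910734,  0.85695821,  0.51530543,  0.5653383 ],
       [ 0.        ,  0.        ,  0.        ,  1.        ]])}
{'time': 0.1, 'qpos': array([ 1.19900004e+00,  3.42653800e-01,  1.52488621e+00,  4.36484470e-06,
        1.27542815e+00, -1.46027092e-01]), 'qvel': array([ 0.00024679,  0.00025363, -0.00342267, -0.00066588,  0.00048651,
        0.00048045]), 'joint_efforts': array([ 2.16219378e-03, -4.32011318e+01, -2.44696623e+01,  7.21578137e-02,
        5.26142085e-02, -3.24931693e-05]), 'tool_pos': array([0.11738475, 0.51134391, 0.2261264 ]), 'tool_rot': array([-3.14023240e+00, -2.04277092e-04,  2.91582204e+00]), 'contact_force': array([0.03964884, 0.06388262, 0.04815132]), 'torque': array([ 0.04170268,  0.01652721, -0.01409739]), 'grip_force': 0.0, 'opening': 0.09177784405495132}
```

View pics/top0.png

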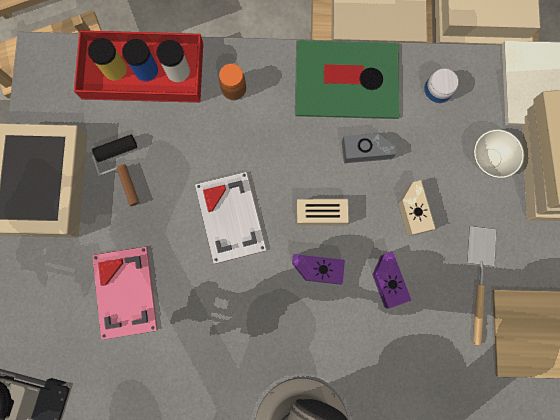

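View pics/side0.png

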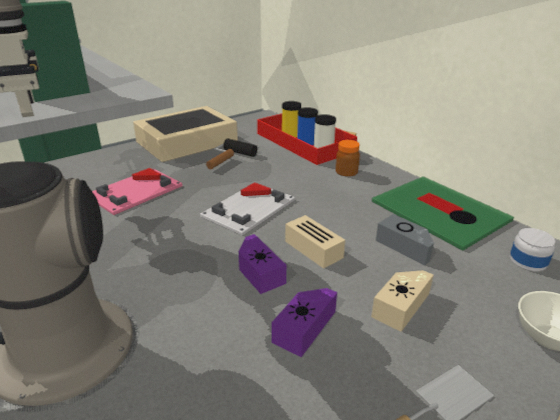

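The top view shows these candidates:
- **Stones:** cream cut-corner stone with sun (418,208), cream with bars (322,210), grey with ring (368,148), and purple look-alikes at (323,269) and (392,284).
- **Beds:** aluminium (231,217) and pink look-alike (125,292).

I choose the stone at (418,208) and the bed at (231,217), and check both in one crop.

```bash
python3 - <<'E'
import cv2
i=cv2.imread("pics/top0.png")
a=i[165:269,188:276]; b=i[165:269,375:463]
cv2.imwrite("pics/c.png",cv2.resize(cv2.hconcat([a,b]),None,fx=4.5,fy=4.5,interpolation=cv2.INTER_CUBIC))
E
```

```text
(no output)
```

View pics/c.png

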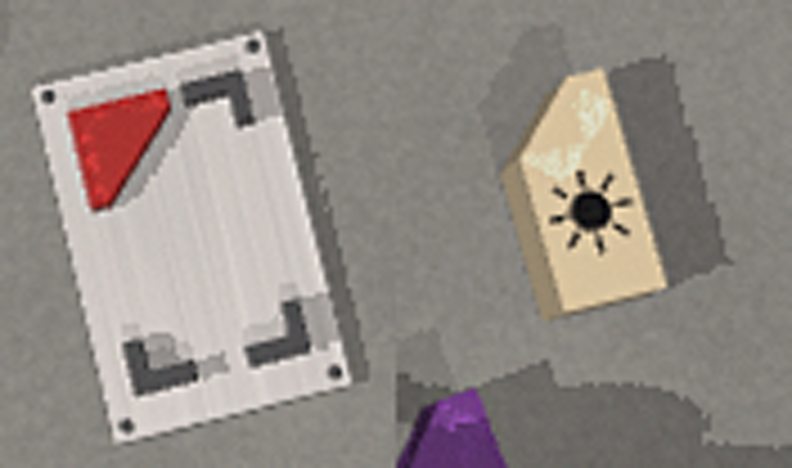

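```bash
cat > h.py <<'E'
import numpy as np
from cell import vision
def ray(n,px,z):
    c=vision.get_calibration(n);K,T=c["K"],c["T"]
    out=[]
    for u,v in px:
        d=np.linalg.inv(K)@[u,v,1]; d=T[:3,:3]@[d[0],-d[1],-d[2]]; o=T[:3,3]
        out.append((o+d*(z-o[2])/d[2])[:2])
    return np.array(out)
def fit(model,P):
    m=np.array(model,float);a=m-m.mean(0);b=P-P.mean(0)
    t=np.arctan2((a[:,0]*b[:,1]-a[:,1]*b[:,0]).sum(),(a*b).sum())
    R=np.array([[np.cos(t),-np.sin(t)],[np.sin(t),np.cos(t)]])
    c=P.mean(0)-R@m.mean(0); r=P-(c+m@R.T)
    return c.round(4),round(t,4),(np.abs(r).max()*1e3).round(1)
E
python3 - <<'E'
from h import *
def px(L,x0): return [(x0+(u+.5)/4.5-.5,165+(v+.5)/4.5-.5) for u,v in L]
S=px([(571,76),(604,68),(667,288),(561,317),(519,165)],375-88)
B=px([(33,88),(264,28),(352,382),(117,442)],188)
print("stone",fit([(.06,-.008),(.06,-.028),(-.06,-.028),(-.06,.028),(.024,.028)],ray("top",S,.045)))
print("bed",fit([(.1,.065),(.1,-.065),(-.1,-.065),(-.1,.065)],ray("top",B,.010)))
E
```

```text
stone (array([ 0.5061, -0.2601]), np.float64(0.2565), np.float64(2.8))
bed (array([0.4783, 0.1816]), np.float64(0.2764), np.float64(1.3))
```

Emit:
move_arm --pt "33 -33 0 0.048 -1" --pt "33 -33 0 0.048 -1" --pt "33 -33 0 0.048 -1" --pt "33 -33 0 0.048 -1" --pt "33 -33 0 0.048 -1" --pt "33 -33 0 0.048 -1" --pt "33 -33 0 0.048 -1" --pt "33 -33 0 0.048 -1" --pt "33 -33 0 0.048 -1" --pt "33 -33 0 0.05 -1"

```text
time: 1.1
tool_pos: [0.4485, 0.18, 0.2266]
tool_rot: [3.141, -0.0, -2.884]
contact_force: [0.1, 0.6, -2.0]
opening: 0.0918
grip_force: 0.0
```

Emit:
move_arm --pt "6 -44 0 0 -1" --pt "6 -44 0 0 -1" --pt "6 -44 0 0 -1" --pt "6 -44 0 0 -1" --pt "6 -44 0 0 -1" --pt "6 -44 0 0 -1" --pt "6 -44 0 0 -1" --pt "6 -44 0 0 -1" --pt "6 -44 0 0 -1" --pt "5 -44 0 0 -1" --pt "0 0 0 0 -1" --pt "0 0 0 0 -1"

```text
time: 2.3
tool_pos: [0.506, -0.2587, 0.2258]
tool_rot: [3.14, -0.001, -2.887]
contact_force: [-0.4, 0.6, -0.7]
opening: 0.0919
grip_force: 0.0
```

```bash
python3 - <<'E'
from cell import monitor, vision
import cv2
s=monitor.observe();print(s["tool_pos"],s["tool_rot"],s["time"])
cv2.imwrite("pics/w1.png",vision.read_camera("wrist")[:,:,::-1]); print(vision.get_calibration("wrist"))
E
```

```text
[ 0.50599994 -0.25872567  0.22581916] [ 3.13974597e+00 -1.02915029e-03 -2.88736113e+00] 2.3
{'K': array([[325.1922621 ,   0.        , 279.7211028 ],
       [  0.        , 325.1922621 , 207.94545601],
       [  0.        ,   0.        ,   1.        ]]), 'mount': array([[ 3.87859706e-04,  9.54542408e-01,  2.98074891e-01,
         8.15876285e-02],
       [ 9.99999845e-01, -4.89516808e-04,  2.66392471e-04,
         1.94205034e-05],
       [ 4.00195580e-04,  2.98074742e-01, -9.54542450e-01,
        -1.57860046e-01],
       [ 0.00000000e+00,  0.00000000e+00,  0.00000000e+00,
         1.00000000e+00]])}
```

View pics/w1.png

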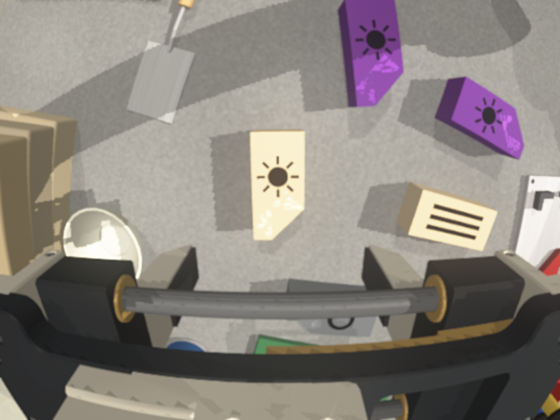

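```bash
python3 - <<'E'
from h import *
from scipy.spatial.transform import Rotation as Ro
c=vision.get_calibration("wrist");K,M=c["K"],c["mount"]
T=np.eye(4);T[:3,:3]=Ro.from_euler("xyz",[3.13975,-.00103,-2.88736]).as_matrix();T[:3,3]=[.506,-.2587,.2258]
W=T@M
P=[]
for u,v in [(250,131),(304,131),(304,207),(270,240),(253,240)]:
    x,y=(u-K[0,2])/K[0,0],(v-K[1,2])/K[1,1];r=np.hypot(x,y)
    d=W[:3,:3]@[x/r*np.sin(r),-y/r*np.sin(r),-np.cos(r)]
    P.append((W[:3,3]+d*(.045-W[2,3])/d[2])[:2])
print(fit([(-.06,-.028),(-.06,.028),(.024,.028),(.06,-.008),(.06,-.028)],np.array(P)))
E
```

```text
(array([ 0.5073, -0.2607]), np.float64(0.2624), np.float64(1.8))
```

Emit:
move_arm --pt "1 -2 -36 0.006 -1" --pt "0 0 -36 0 -1" --pt "0 0 -36 0 -1" --pt "0 0 -36 0 -1" --pt "0 0 -30 0 -1" --pt "0 0 -20 0 -1" --pt "0 0 -14 0 -1" --pt "0 0 -9 0 -1" --pt "0 0 0 0 -1" --pt "0 0 0 0 -1"

```text
time: 3.35
tool_pos: [0.5081, -0.2604, 0.0106]
tool_rot: [-3.141, 0.001, -2.879]
contact_force: [-0.3, -0.2, 0.2]
opening: 0.0917
grip_force: 0.0
```

Emit:
move_arm --newtons 40 --pt "0 0 0 0 1" --pt "0 0 0 0 1" --pt "0 0 0 0 1" --pt "0 0 0 0 1" --pt "0 0 0 0 1" --pt "0 0 0 0 1" --pt "0 0 0 0 1" --pt "0 0 0 0 1" --pt "0 0 0 0 1" --pt "0 0 0 0 1"

```text
time: 4.35
tool_pos: [0.5076, -0.2604, 0.0099]
tool_rot: [-3.142, 0.0, -2.879]
contact_force: [-1.0, -0.6, 2.9]
opening: 0.0558
grip_force: 40.0
```

Emit:
move_arm --pt "0 0 5 0 1" --pt "0 0 10 0 1" --pt "0 0 20 0 1" --pt "0 0 25 0 1" --pt "0 0 25 0 1" --pt "0 0 20 0 1" --pt "0 0 10 0 1" --pt "0 0 5 0 1" --pt "0 0 0 0 1"

```text
time: 5.25
tool_pos: [0.5074, -0.2601, 0.1296]
tool_rot: [3.141, -0.0, -2.879]
contact_force: [-0.0, 0.3, -6.9]
opening: 0.0559
grip_force: 40.0
```

Emit:
move_arm --pt "-1 10 0 0 1" --pt "-1 20 0 0 1" --pt "-2 30 0 0 1" --pt "-2 30 0 0 1" --pt "-2 30 0 0 1" --pt "-2 30 0 0 1" --pt "-2 30 0 0 1" --pt "-2 30 0 0 1" --pt "-2 30 0 0 1" --pt "-2 30 0 0 1" --pt "-2 30 0 0 1"

```text
time: 6.35
tool_pos: [0.4859, 0.0423, 0.1292]
tool_rot: [3.141, -0.001, -2.879]
contact_force: [0.9, 0.5, -6.4]
opening: 0.0555
grip_force: 40.0
```

Emit:
move_arm --pt "-2 30 0 0 1" --pt "-2 30 0 0 1" --pt "-2 30 0 0.007 1" --pt "-2 25 0 0.007 1" --pt "-1 17 0 0 1" --pt "0 10 0 0 1" --pt "0 0 0 0 1" --pt "0 0 0 0 1" --pt "0 0 0 0 1"

```text
time: 7.25
tool_pos: [0.4784, 0.181, 0.1296]
tool_rot: [-3.141, -0.0, -2.866]
contact_force: [0.8, -0.0, -7.9]
opening: 0.0557
grip_force: 40.0
```

```bash
python3 - <<'E'
from cell import monitor, vision
import cv2
s=monitor.observe();print(s["tool_pos"],s["tool_rot"],s["time"])
w=vision.read_camera("wrist");t=vision.read_camera("top")
cv2.imwrite("pics/t2.png",cv2.resize(t[130:290,170:360,::-1],None,fx=3.6,fy=3.6,interpolation=cv2.INTER_CUBIC))
cv2.imwrite("pics/w2.png",w[:,:,::-1])
E
```

```text
[0.47839747 0.18095723 0.12962131] [-3.14144419e+00 -4.30627744e-04 -2.86620563e+00] 7.25
```

View pics/w2.png

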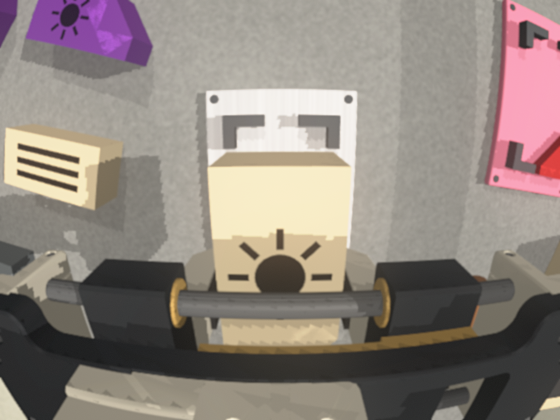

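The stone is held with its square end towards the bed's −x side and lined up with the plate: plate corners (207,92) and (357,92), stone's lower edge about (221,153) to (336,153). I'll measure the offset from these points.

```bash
python3 - <<'E'
from h import *
from scipy.spatial.transform import Rotation as Ro
c=vision.get_calibration("wrist");K,M=c["K"],c["mount"]
T=np.eye(4);T[:3,:3]=Ro.from_euler("xyz",[-3.14144,-.0004,-2.8662]).as_matrix();T[:3,3]=[.4784,.181,.1296]
W=T@M
def w(u,v,z):
    x,y=(u-K[0,2])/K[0,0],(v-K[1,2])/K[1,1];r=np.hypot(x,y)
    d=W[:3,:3]@[x/r*np.sin(r),-y/r*np.sin(r),-np.cos(r)]
    return (W[:3,3]+d*(z-W[2,3])/d[2])[:2]
b=fit([(-.1,-.065),(-.1,.065)],np.array([w(207,92,.01),w(357,92,.01)]));print("bed",b)
b=fit([(-.065,-.035),(-.065,.035)],np.array([w(222,148,.01),w(341,148,.01)]));print("stops",b)
print("stone top",fit([(-.06,-.028),(-.06,.028)],np.array([w(209,166,.1647),w(350,166,.1647)])))
print("stone bot",fit([(-.06,-.028),(-.06,.028)],np.array([w(222,153,.1197),w(337,153,.1197)])))
E
```

```text
bed (array([0.4794, 0.1835]), np.float64(0.2775), np.float64(1.1))
stops (array([0.4932, 0.1868]), np.float64(0.2765), np.float64(15.8))
stone top (array([0.4781, 0.1809]), np.float64(0.2758), np.float64(0.6))
stone bot (array([0.4791, 0.1811]), np.float64(0.2758), np.float64(2.0))
```

View pics/t2.png

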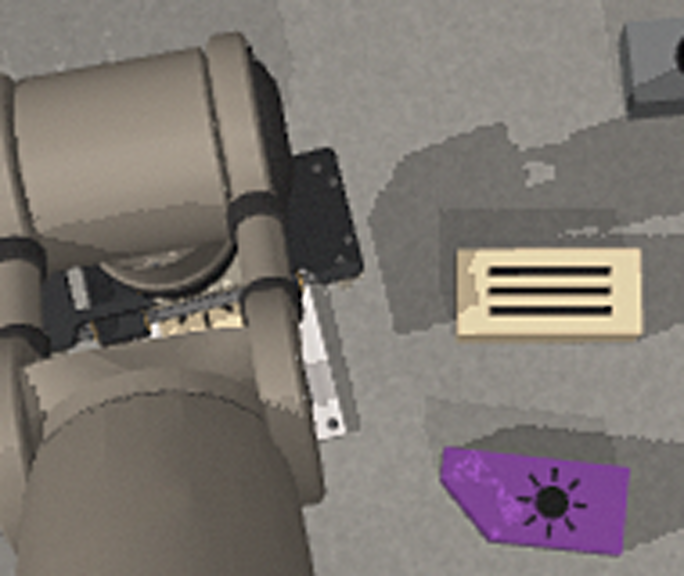

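The top view is mostly blocked by the arm, but the plain stone hasn't moved. The wrist estimate puts the stone within 3 mm of the bed pose, so I'm lowering it.

Emit:
move_arm --pt "1 2 -10 0 1" --pt "0 0 -20 0 1" --pt "0 0 -20 0 1" --pt "0 0 -15 0 1" --pt "0 0 -10 0 1" --pt "0 0 -8 0 1" --pt "0 0 -5 0 1" --pt "0 0 -5 0 1" --pt "0 0 -4 0 1" --pt "0 0 -4 0 1" --pt "0 0 -3 0 1" --pt "0 0 0 0 1"

```text
time: 8.55
tool_pos: [0.4793, 0.1837, 0.0255]
tool_rot: [3.141, -0.0, -2.865]
contact_force: [-0.3, 0.7, -6.7]
opening: 0.0555
grip_force: 40.0
```

Emit:
move_arm --pt "0 0 -2 0 1" --pt "0 0 -1 0 1" --pt "0 0 -1 0 1" --pt "0 0 0 0 1" --pt "0 0 0 0 1"

```text
time: 9.05
tool_pos: [0.4795, 0.1837, 0.0218]
tool_rot: [3.142, 0.0, -2.865]
contact_force: [0.6, 0.9, -7.7]
opening: 0.0557
grip_force: 40.0
```

No stop contact, about 2 mm left.

Emit:
move_arm --pt "0 0 -1 0 1" --pt "0 0 -0.5 0 1" --pt "0 0 -0.5 0 1" --pt "0 0 0 0 1" --pt "0 0 0 0 1"

```text
time: 9.55
tool_pos: [0.4795, 0.1837, 0.0199]
tool_rot: [3.142, 0.0, -2.865]
contact_force: [0.1, -0.2, -4.6]
opening: 0.056
grip_force: 40.0
```

Emit:
move_arm --pt "0 0 -0.5 0 1" --pt "0 0 0 0 1" --pt "0 0 0 0 1"

```text
time: 9.85
tool_pos: [0.4796, 0.1837, 0.0199]
tool_rot: [3.142, 0.0, -2.865]
contact_force: [-3.8, -1.6, 5.5]
opening: 0.0557
grip_force: 40.0
```

Emit:
move_arm --pt "0 0 0 0 0.2" --pt "0 0 0 0 -0.2" --pt "0 0 0 0 -0.6" --pt "0 0 0 0 -1" --pt "0 0 0 0 -1" --pt "0 0 0 0 -1" --pt "0 0 0 0 -1" --pt "0 0 0 0 -1"

```text
time: 10.65
tool_pos: [0.4796, 0.1837, 0.0192]
tool_rot: [3.141, 0.0, -2.865]
contact_force: [-0.0, -0.8, -0.4]
opening: 0.0912
grip_force: 0.0
```

Emit:
move_arm --pt "0 0 10 0 -1" --pt "0 0 20 0 -1" --pt "0 0 30 0 -1" --pt "0 0 40 0 -1" --pt "0 0 40 0 -1" --pt "0 0 30 0 -1" --pt "0 40 20 0 -1" --pt "0 40 0 0 -1" --pt "0 40 0 0 -1" --pt "0 40 0 0 -1" --pt "0 40 0 0 -1" --pt "0 0 0 0 -1"

```text
time: 11.85
tool_pos: [0.4785, 0.3879, 0.2095]
tool_rot: [3.14, 0.001, -2.861]
contact_force: [-0.2, -0.4, 0.2]
opening: 0.0919
grip_force: 0.0
```

```bash
python3 - <<'E'
from cell import monitor, vision
import cv2
s=monitor.observe();print(s["tool_pos"],s["time"],s["contact_force"])
t=vision.read_camera("top")[165:269,188:276,::-1];d=vision.read_camera("side")[150:254,185:317,::-1]
cv2.imwrite("pics/e.png",cv2.resize(cv2.hconcat([t,d]),None,fx=3.6,fy=3.6,interpolation=cv2.INTER_CUBIC))
E
```

```text
[0.47846292 0.38787527 0.20946964] 11.85 [-0.16095749 -0.36335186  0.20844035]
```

View pics/e.png

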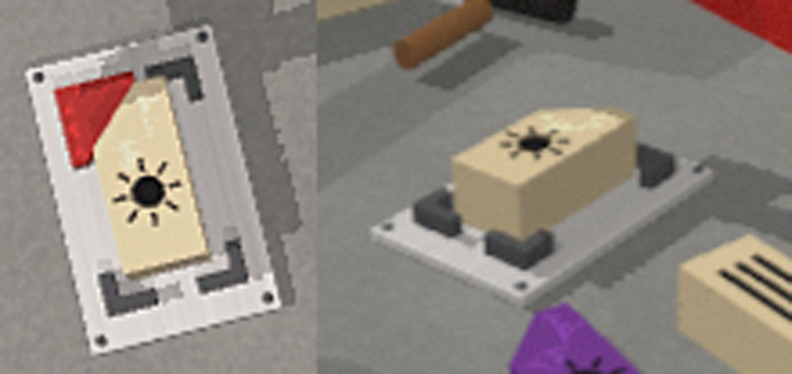

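The stone lies flat between the four stops, its cut corner along the red block (about (105,130) in the crop), and the gripper is clear. I'm handing in.

```bash
python3 -c "
from cell import workorder
print(workorder.hand_in())"
```

```text
the job is handed in; nothing more can be done
None
```

The cream sun stone is in the registration bed, flat between the four stops with its cut corner at the red block, released and handed in at about 12 s; the hand-in gave no verdict.

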